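# Pan over the ring, knob back on its gas tap, pressed and held at large flame

### The job

Get the two-ring gas hob going on the side whose control knob is missing. First slide the little frying pan along the pan supports, without lifting or tipping it, until it stands centred over the ring straight behind the bare tap spindle; then fit the loose knob onto that D-shaped spindle, push it in against its spring, turn it a quarter turn anticlockwise to the large-flame mark, and finish while still holding it there, gripped and pressed in, as one does until the flame safety catches. Leave the other ring's knob at off and everything else where it is.

Things in the scene. Friction and masses are not known exactly. Their poses are not given: they have to be found in the camera images.
- pan_center (a point): small steel frying pan, 150 mm across the rim, 126 mm across the base, 40 mm high, about 0.45 kg; a black handle, 20 mm wide, along its +x (to the rear, somewhat left), reaching 200 mm from the centre, 30 to 50 mm above the base. It stands on the pan supports about mid-way between the two rings. This point is on its axis, 20 mm above the underside
- ring_center (a point): centre of the ring (burner, 72 mm across) that belongs to the bare spindle, at the height of the top of the flat cast-iron pan supports, on which the pan slides (70 mm above the worktop; the burner's cap stays 7 mm below). It lies straight behind the bare spindle, 150 mm from its axis along the hob's x. x, y, z axes are the hob's
- stem_tip (a point): centre of the tip of the bare upright brass spindle of the gas tap: 12 mm round with one flat (D section) 2.5 mm from the axis, on its own +x side; the last 6.5 mm taper to 6 mm. It stands 23 mm out of the hob's panel. The frame presses and turns with the spindle; z is up. At off the flat faces the ring; the tap may be the left or the right one
- stem_press (a joint): how far the spindle is pressed in, m: 0 out, 0.006 fully in; return spring 2 N at the start, 6.3 N fully in. It can only turn away from off when pressed in more than 3 mm
- stem_turn (a joint): angle of the spindle, rad: 0 off, growing anticlockwise seen from above; large flame at 1.57, end stop at 1.75; turning friction 0.02 N m. The knob has some play and may run up to 20 degrees ahead of the spindle
- knob_center (a point): loose black cooker knob, 42 mm across, 41 mm high, 45 g, standing mouth down on the worktop right of the hob. On top a grip bar 13 mm thick, from 17 to 41 mm above its underside, from 20 mm behind the axis to 25 mm before it along the knob's x; a white pointer line marks its +x end. This point is on the axis, 20.5 mm above the underside, and 5.5 mm above the spindle's tip when fully on
- knob_mouth (a point): mouth of the same knob's D-shaped bore, centre of its underside: 13.2 mm across, 15 mm deep, the flat 3 mm from the axis on the pointer's side (+x). It goes on only when the pointer is on the side of the spindle's flat, within about 6 degrees; fully on, the bore's roof sits on the spindle's tip
- hob_center (a point): two-ring table-top gas hob, fixed, 340 mm deep (x) and 460 mm wide (y); this point is in the middle of its steel top, 43 mm above the worktop. Hob x points to the rear. Taps 100 mm in front of it and rings 50 mm behind it, at 110 mm left and right. The cast-iron supports stand 27 mm above this top, from 55 mm before it to 155 mm behind it
- other_knob_center (a point): the same kind of knob, fitted on the other tap, at off, 8 mm above the panel; this point is 20.5 mm above its underside; to be left alone
- other_knob (a joint): angle of the fitted knob, rad: 0 off, growing anticlockwise
- salt_shaker_center (a point): salt shaker, 43 mm across, 73 mm high, bystander; half-way up
- timer_center (a point): wind-up timer, 62 mm across, 44 mm high, bystander; half-way up
- bowl_0_center (a point): white bowl, 114 mm across, 64 mm high, bystander; half-way up
There are look-alikes about, which are no part of the job. What is shaped like the part that bears knob_center but orange or red is not meant.

How it is judged:
On the way, in this order (a step that is already met when the one before it is completed fails the run):
1. the pan has been slid over the ring behind the bare spindle (horizontal distance between pan_center and ring_center below 0.02 m and height (world z) of pan_center below 0.098 m and angle between pan_center's own z axis and vertical below 0.05 rad), for 0.2 s.
2. with the tap still at off, the knob is fully on the spindle and presses it in (horizontal distance between pan_center and ring_center below 0.02 m and horizontal distance between knob_center and stem_tip below 0.003 m and z of knob_center in the frame of stem_tip below 0.0085 m and value of joint stem_press above 0.0035 m and value of joint stem_turn below 0.4 rad), for 0.1 s.
3. the pressed knob has been turned anticlockwise to the large flame (horizontal distance between knob_center and stem_tip below 0.003 m and z of knob_center in the frame of stem_tip below 0.0085 m and value of joint stem_press above 0.0035 m and value of joint stem_turn above 1.1 rad), for 0.2 s.
At the end, for the whole second after the job is handed in: Pan level on the supports within 20 mm of the ring's centre; knob fully on the spindle (axes within 3 mm, at most 3 mm short of bottoming), gripped by the fingers, spindle pressed in over 3.5 of its 6 mm and turned over 1.1 rad anticlockwise; other knob at off (all of step 1 and all of step 3 and contact force between the fingers and loose_knob above 1 N and value of joint other_knob below 0.15 rad); the arm keeps its last pose, push and grip.
It fails at once if the pan is lifted off the supports or tipped (height (world z) of pan_center above 0.105 m or angle between pan_center's own z axis and vertical above 0.2 rad).
It fails at once if the other ring's knob is turned (value of joint other_knob above 0.25 rad).
It fails at once if the salt shaker is moved (distance of salt_shaker_center from where it was at the start of the episode above 0.03 m).
It fails at once if the timer is moved (distance of timer_center from where it was at the start of the episode above 0.03 m).
It fails at once if the bowl is moved (distance of bowl_0_center from where it was at the start of the episode above 0.03 m).
It also fails if it takes over 64 s, if anything falls off the work surface, if the arm or the gripper's body presses on something with over 40 N, if the wrist force passes 120 N, or if a joint passes its speed limit or range.

### The arm

A 6-joint arm with a two-finger parallel gripper is mounted at the origin on a cart in front of the work surface, level with it; the furniture and walls round the work are solid. World frame = base frame: x ahead of the robot, y to its left, z up, the work surface at z = 0. Lengths are in m, angles in rad, forces in N, time in s.
With the tool pointing down it reaches from about 0.375 to 0.925 m from the base axis. Payload 5.7 kg.
Tool frame: the origin (TCP) lies on the centre line of the jaws, within the pads' length; the fingertips stand 25 mm ahead of it and the grasp point (between the pads) lies 6 mm ahead of it (arm.tip_extent is the distance from the TCP to the fingertips, in m); z points along the fingers, y is the direction in which the jaws open and shut (so a half turn about z gives the same grasp; the last joint's range is limited). The gripper opens to 88 mm and grips with 3 to 60 N. Pads are 20 mm wide; open, the fingers measure 115 mm over their backs; the gripper's body (75 mm by 178 mm) begins 61 mm behind the grasp point.
Start: joints at [1.183, 0.359, 1.51, -0, 1.272, -0.115], TCP at [0.162, 0.578, 0.248] pointing down, gripper open.
Joint ranges: [-2.97, 2.97], [-1.01, 2.36], [0.21, 2.38], [-0.96, 4.11], [0.2, 2.71], [-2.98, 2.98]. Speed limits (rad/s): [2.39, 2.39, 3.14, 3.14, 3.14, 3.14].

### API

Orientations are given as a unit quaternion [w, x, y, z].
In Python, from workcell import arm gives the robot as it stands.
- The arm moves only by the tool play_rows, never from a script. Its argument "increments" is a list of rows, each an object with "gripper": the closure in counts, from 0 (fully open) to 255 (shut); "linear": the shift along the tool's x, y, z in cm, a list of three; "roll": the turn about the tool's z in degrees. In form: [{"gripper": gripper, "linear": [dx, dy, dz], "roll": roll}, ...]. A call has 1 to 12 rows; each row is the pose to reach, as a shift and turn from the pose commanded when the call began, along the tool's axes at that moment; what a row does not reach only later rows make up. A row lasts 1/8 s, in which the tool goes at most 62.5 mm and 10.7 degrees, less where a joint would pass 70% of its speed; a pose out of reach is approached as far as the arm can. A call with a gripper value outside its range is refused whole. The fingers move at their own pace and stop on an object; "grip_force" is the grip in N (left out, the last holds). Time passes only in rows, so rows that repeat a pose let the fingers close. It gives the time, the measured TCP pose, the force and the opening at its end, in the units of the state.
- arm.observe(): the state, without advancing time (a new reading comes with each control period).
- arm.grab_frame(name): name is "scene" or "top" or "wrist"; returns the picture (420x560x3 uint8, red, green, blue); there is no depth.
- arm.camera_info(name): a dict with "vfov" (degrees; the focal length in pixels is half the picture's height over the tangent of half this angle, whatever the lens; pixels are square), "cx", "cy" (the principal point, pixels), "xyz" and "orientation" of the camera in the world; the wrist camera has in their place "T_tool_cam" (4x4, takes a point from camera to tool coordinates, whose origin is the TCP and whose axes are the flange's). Camera axes: x right, y up, looking along -z (the intrinsics and any distortion apply to the point x, -y, -z); pixel columns grow to the right and rows downward; lengths in m; the calibration is good to about 2 mm. The wrist camera is an equidistant fisheye: a pixel r from the principal point sees the ray r / f radians off the axis. A picture is of the moment at which its call begins: read the wrist's pose just before it. camera_info takes no time and is no camera call.
- arm.job_done(): hands the job in, once; it reports no verdict.
The state is a dict: "clock": time; "q": joint angles; "dq": joint speeds; "joint_torque": joint torques, N m; "position": TCP position; "eef_rot": TCP orientation; "force": force on the tool from outside, world axes, zero at the start; "ft_torque": the same for the moment, N m; "gripper_width": finger opening in m.
Only numpy, scipy, OpenCV 4.12 (cv2) and the standard library are available. Lean on these libraries where they do the work, as an engineer would, in place of code of your own. Each camera call takes 0.05 s, during which the arm holds its last target.

## Working session

There is one attempt and no reset: what is moved stays moved. The work goes in short steps, Python scripts to look and compute and a tool call to move; the robot and the scene stay as the last step left them, time stands still between calls to the robot, and variables do not carry over. Pictures are saved under pics/ and viewed, and the job is handed in when it is done.

Besides the shell and the picture viewer there is one more tool, called after ">>>" as name([rows], argument=value, ...), one row to a line, values as JSON. play_rows: Moves the arm, as the interface text tells. Its arguments: {"type":"object","properties":{"increments":{"type":"array"},"grip_force":{"type":"number"}},"required":["increments"]}

```bash
mkdir -p pics; ls; python3 - <<'E'
from workcell import arm
import cv2
print(arm.observe())
for n in ["scene","top","wrist"]:
    print(n,arm.camera_info(n))
    cv2.imwrite(f"pics/{n}0.png",arm.grab_frame(n)[:,:,::-1])
E
```

```text
pics
{'clock': 0.0, 'q': array([ 1.18291884e+00,  3.59473493e-01,  1.51138416e+00, -2.65785341e-05,
        1.27250078e+00, -1.15110035e-01]), 'dq': array([ 0.0015065 ,  0.00127393, -0.00204624,  0.00161505,  0.00011287,
       -0.0006143 ]), 'joint_torque': array([ 3.85953113e-03, -5.15381956e+01, -2.70724994e+01,  6.77687698e-02,
        3.48020811e-02, -1.27517301e-04]), 'position': array([0.16142398, 0.57723234, 0.24684668]), 'eef_rot': array([-2.07407927e-04,  1.35957386e-01,  9.90714293e-01, -8.58273343e-04]), 'force': array([0.026314  , 0.33743367, 0.95419974]), 'ft_torque': array([0.05043551, 0.00711858, 0.04286092]), 'gripper_width': 0.08815228486606141}
scene {'vfov': 50.783781296710266, 'cx': 279.2631326258804, 'cy': 200.78037375112132, 'xyz': array([ 1.31610202, -0.25330456,  0.9760453 ]), 'orientation': array([0.72009463, 0.27755756, 0.23745576, 0.58994939])}
top {'vfov': 50.37108304740116, 'cx': 283.4433145074003, 'cy': 212.03968694697934, 'xyz': array([ 0.32970057, -0.1126068 ,  1.32319273]), 'orientation': array([-0.6964881 , -0.05466219,  0.03491533,  0.71463087])}
wrist {'vfov': 65.70646984690485, 'cx': 281.0380997215043, 'cy': 209.1685971886301, 'T_tool_cam': array([[-1.68079924e-04,  9.60257063e-01,  2.79117082e-01,
         7.68845248e-02],
       [ 9.99999187e-01,  5.14177670e-04, -1.16676109e-03,
        -8.65023434e-04],
       [-1.26390635e-03,  2.79116659e-01, -9.60256369e-01,
        -1.37235851e-01],
       [ 0.00000000e+00,  0.00000000e+00,  0.00000000e+00,
         1.00000000e+00]])}
```

View pics/scene0.png

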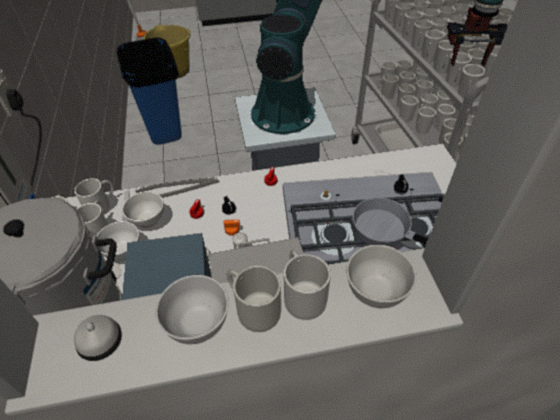

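View pics/top0.png

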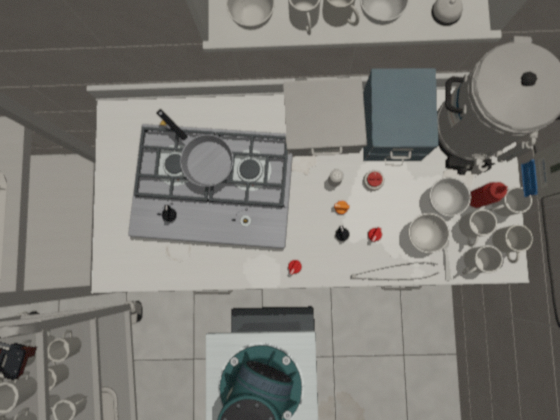

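View pics/wrist0.png

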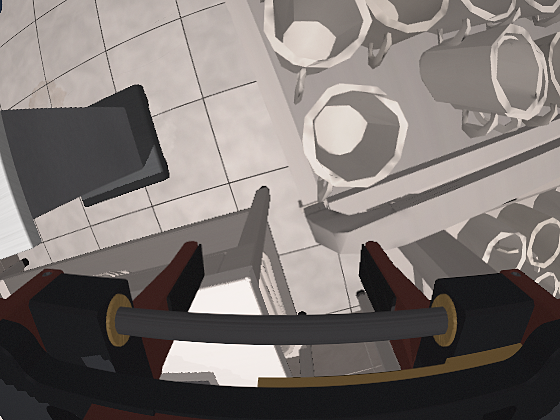

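The top view shows the bare spindle at about (246,221), the right-hand tap, with its ring at (250,169). The fitted knob is at (168,214) and the pan at (207,162). The knob candidates are black at (342,234), orange at (342,208), and red at (375,235), (295,267) and (374,180). Only the black one fits, so I'll enlarge it along with the rest.

```bash
cat > h.py <<'E'
import numpy as np, cv2
from scipy.spatial.transform import Rotation as R
from workcell import arm
def rot(q): return R.from_quat([q[1],q[2],q[3],q[0]]).as_matrix()
def pose(n):
    c=arm.camera_info(n)
    if n=="wrist":
        s=arm.observe(); T=np.eye(4);T[:3,:3]=rot(s['eef_rot']);T[:3,3]=s['position']
        T=T@c['T_tool_cam']; return c,T[:3,:3],T[:3,3]
    return c,rot(c['orientation']),np.array(c['xyz'])
def foc(c): return 210/np.tan(np.radians(c['vfov']/2))
def ray(n,u,v,P=None):
    c,Rm,t=P or pose(n); f=foc(c); a=np.array([u-c['cx'],v-c['cy']])
    if n=="wrist":
        r=np.hypot(*a); th=r/f; d=np.array([*(a/max(r,1e-9)*np.sin(th)),np.cos(th)])
    else: d=np.array([*(a/f),1.])
    return t,Rm@np.array([d[0],-d[1],-d[2]])
def pix(n,u,v,z,P=None):
    t,d=ray(n,u,v,P); return t+d*(z-t[2])/d[2]
def proj(n,p,P=None):
    c,Rm,t=P or pose(n); f=foc(c); q=Rm.T@(np.array(p)-t); q=np.array([q[0],-q[1],-q[2]])
    if n=="wrist":
        th=np.arctan2(np.hypot(q[0],q[1]),q[2]); k=f*th/np.hypot(q[0],q[1])
    else: k=f/q[2]
    return np.array([c['cx']+k*q[0],c['cy']+k*q[1]])
def crop(img,u0,v0,u1,v1,s,name):
    im=cv2.resize(img[v0:v1,u0:u1,::-1],None,fx=s,fy=s,interpolation=cv2.INTER_CUBIC); cv2.imwrite(name,im)
E
python3 - <<'E'
from h import *
im=cv2.imread('pics/top0.png')[:,:,::-1]
crop(im,120,100,310,260,4,'pics/c1.png'); crop(im,280,150,400,290,4,'pics/c2.png')
im=cv2.imread('pics/scene0.png')[:,:,::-1]
crop(im,270,150,460,270,4,'pics/c3.png')
for u,v,z in [(246,221,.06),(250,169,.063),(207,162,.1),(342,234,.04),(168,214,.07)]: print(pix('top',u,v,z))
E
```

```text
[0.46837549 0.02824953 0.06      ]
[0.61871864 0.01433498 0.063     ]
[0.63406183 0.13171451 0.1       ]
[ 0.42561793 -0.24512988  0.04      ]
[0.49335873 0.24977357 0.07      ]
```

View pics/c1.png

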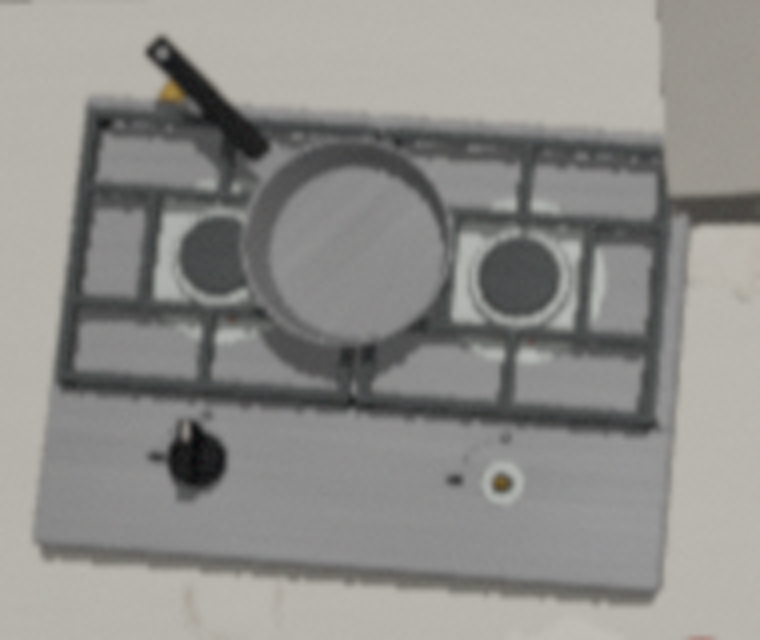

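View pics/c2.png

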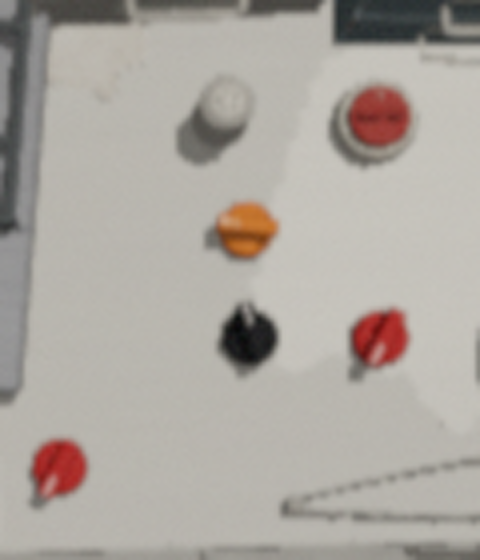

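View pics/c3.png

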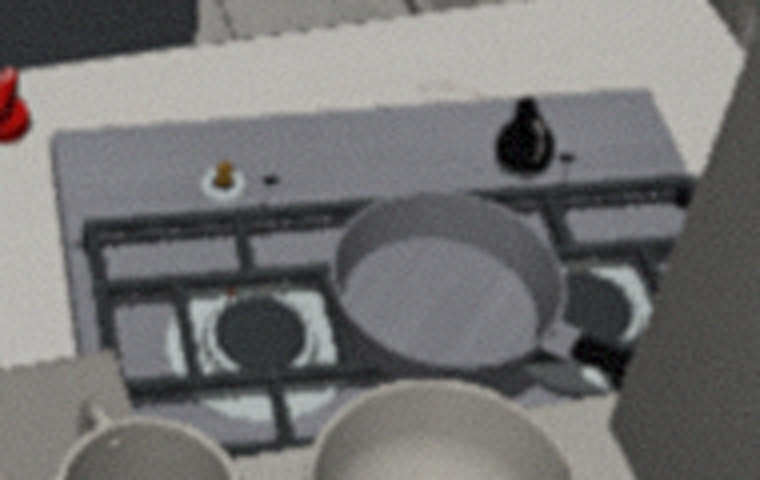

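```bash
python3 - <<'E'
from h import *
def c1(u,v,z): return pix('top',120+u/4,100+v/4,z)
rim=c1(347,245,.11); base=c1(354,255,.071); tip=c1(160,47,.115)
sp=c1(502,483,.062); ring=c1(519,276,.063)
print('rim',rim,'base',base,'tip',tip,np.hypot(*(tip-rim)[:2]),np.degrees(np.arctan2(*(tip-rim)[[1,0]])))
print('sp',sp,'ring',ring,np.hypot(*(ring-sp)[:2]),np.degrees(np.arctan2(*(ring-sp)[[1,0]])))
l=c1(195,258-5+5,.063);print('lring',c1(220,257,.063))
a=c1(60,384,.07);b=c1(655,425,.07);print('support front',a,b,np.hypot(*(a-b)[:2]),np.degrees(np.arctan2(*(a-b)[[1,0]]))-90)
k=pix('top',280+249/4,150+343/4,.017);p=pix('top',280+246/4,150+310/4,.041);print('knob',k,p)
E
```

```text
rim [0.63373941 0.13041473 0.11      ] base [0.63598375 0.13317293 0.071     ] tip [0.78009446 0.26222839 0.115     ] 0.19696355364675452 42.00756589974669
sp [0.46891046 0.02944484 0.062     ] ring [0.61874073 0.01505855 0.063     ] 0.1505193459660391 -5.484570279416764
lring [0.63947746 0.23260638 0.063     ]
support front [0.54809012 0.34574573 0.07      ] [ 0.50642229 -0.0807079   0.07      ] 0.42848443118129786 -5.580527594503067
knob [ 0.42220504 -0.24802586  0.017     ] [ 0.44426757 -0.24435001  0.041     ]
```

```bash
cat >> h.py <<'E'
def inc(x,y,z,yaw):
    s=arm.observe(); M=rot(s['eef_rot']); d=M.T@(np.array([x,y,z])-s['position'])*100
    cur=np.degrees(np.arctan2(M[1,0],M[0,0])); r=-((yaw-cur+180)%360-180)
    print('cm',d.round(2),'roll',round(r,2),'cur',s['position'].round(4),'yaw',round(cur,2),'tilt',np.degrees(np.arccos(-M[2,2])).round(2))
E
python3 -c "
from h import *
inc(.72,.209,.22,42)"
```

```text
cm [-63.71 -20.42   2.72] roll 122.37 cur [0.1615 0.5774 0.247 ] yaw 164.37 tilt 0.08
```

>>> play_rows([
  {"gripper": 0, "linear": [-5.3, -1.7, 0.2], "roll": 10},
  {"gripper": 0, "linear": [-10.6, -3.4, 0.4], "roll": 20},
  {"gripper": 0, "linear": [-16, -5.1, 0.7], "roll": 30.5},
  {"gripper": 0, "linear": [-21.3, -6.8, 0.9], "roll": 41},
  {"gripper": 0, "linear": [-26.6, -8.5, 1.1], "roll": 51},
  {"gripper": 0, "linear": [-32, -10.2, 1.4], "roll": 61},
  {"gripper": 0, "linear": [-37.3, -11.9, 1.6], "roll": 71.5},
  {"gripper": 0, "linear": [-42.6, -13.6, 1.8], "roll": 82},
  {"gripper": 0, "linear": [-48, -15.3, 2], "roll": 92},
  {"gripper": 0, "linear": [-53.3, -17, 2.3], "roll": 102},
  {"gripper": 0, "linear": [-58.6, -18.7, 2.5], "roll": 112},
  {"gripper": 0, "linear": [-63.7, -20.4, 2.7], "roll": 122.4},
])

```text
clock: 1.65
position: [0.7214, 0.2084, 0.2201]
eef_rot: [-0.0, 0.935, 0.355, -0.0]
force: [-0.3, -0.2, -0.4]
gripper_width: 0.0878
```

>>> play_rows([
  {"gripper": 0, "linear": [0, 0, 0], "roll": 0},
  {"gripper": 0, "linear": [0, 0, 0], "roll": 0},
  {"gripper": 0, "linear": [0, 0, 0], "roll": 0},
])

```text
clock: 2.02
position: [0.7188, 0.2108, 0.2206]
eef_rot: [-0.0, 0.933, 0.359, -0.0]
force: [0.4, 0.7, -0.5]
gripper_width: 0.0876
```

```bash
python3 -c "
from h import *
inc(.72,.209,.22,42)
for p in [(.72,.209,.115),(.634,.1308,.11),(.78,.262,.115)]: print(proj('wrist',p))
im=arm.grab_frame('wrist')
cv2.imwrite('pics/w1.png',im[:,:,::-1])"
```

```text
cm [-0.03  0.21  0.06] roll 0.09 cur [0.7188 0.2108 0.2206] yaw 42.09 tilt 0.06
[283.83913793 216.03756869]
[283.80108782 331.88918904]
[285.20628313 111.99510389]
```

View pics/w1.png

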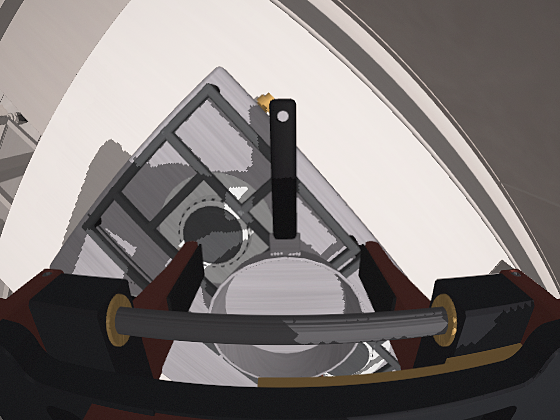

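The handle lies at u≈284 from v=98 to 235, straight along the tool's x axis and matching the projection. I'll go down and grip it.

>>> play_rows([
  {"gripper": 0, "linear": [0, 0.2, 4], "roll": 0},
  {"gripper": 0, "linear": [0, 0.2, 8], "roll": 0},
  {"gripper": 0, "linear": [0, 0.2, 10.1], "roll": 0},
  {"gripper": 0, "linear": [0, 0.2, 10.1], "roll": 0},
  {"gripper": 0, "linear": [0, 0.2, 10.1], "roll": 0},
])

```text
clock: 2.7
position: [0.7225, 0.2087, 0.1214]
eef_rot: [0.0, 0.934, 0.358, 0.001]
force: [0.0, 0.5, 0.3]
gripper_width: 0.0878
```

>>> play_rows([
  {"gripper": 150, "linear": [0, 0, 0], "roll": 0},
  {"gripper": 255, "linear": [0, 0, 0], "roll": 0},
  {"gripper": 255, "linear": [0, 0, 0], "roll": 0},
  {"gripper": 255, "linear": [0, 0, 0], "roll": 0},
  {"gripper": 255, "linear": [0, 0, 0], "roll": 0},
  {"gripper": 255, "linear": [0, 0, 0], "roll": 0},
], grip_force=25)

```text
clock: 3.45
position: [0.7214, 0.2082, 0.1195]
eef_rot: [0.0, 0.934, 0.358, -0.0]
force: [0.2, -0.2, 0.6]
gripper_width: 0.0313
```

```bash
python3 -c "
from h import *
s=arm.observe();print(s['force'],s['ft_torque'],s['gripper_width'])
inc(s['position'][0]-.016,s['position'][1]-.1168,s['position'][2],42)
im=arm.grab_frame('top')
crop(im,120,100,310,260,4,'pics/c4.png')"
```

```text
[ 0.20658634 -0.22409276  0.61924545] [-5.39696672e-02  1.55503673e-01  1.48458334e-04] 0.03132715107213168
cm [-9.    7.61  0.  ] roll -0.03 cur [0.7214 0.2082 0.1195] yaw 41.97 tilt 0.01
```

View pics/c4.png

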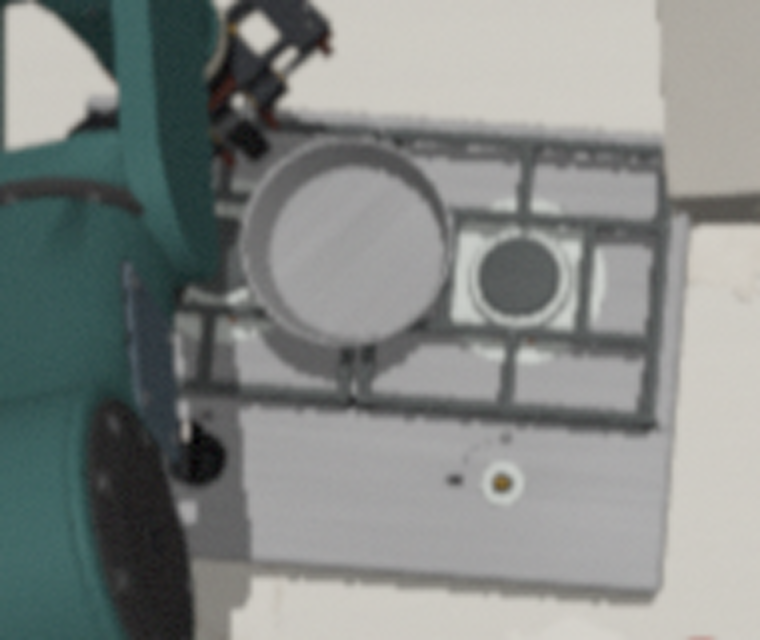

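>>> play_rows([
  {"gripper": 255, "linear": [0, 0, 0], "roll": 0},
  {"gripper": 255, "linear": [0, 0, 0], "roll": 0},
  {"gripper": 255, "linear": [0, 0, 0], "roll": 0},
  {"gripper": 255, "linear": [0, 0, 0], "roll": 0},
])

```text
clock: 4.0
position: [0.7215, 0.2081, 0.1196]
eef_rot: [0.0, 0.934, 0.358, -0.0]
force: [0.6, -1.0, -0.8]
gripper_width: 0.0196
```

>>> play_rows([
  {"gripper": 255, "linear": [-0.6, 0.5, 0], "roll": 0},
  {"gripper": 255, "linear": [-1.5, 1.27, 0], "roll": 0},
  {"gripper": 255, "linear": [-2.5, 2.1, 0], "roll": 0},
  {"gripper": 255, "linear": [-3.5, 2.95, 0], "roll": 0},
  {"gripper": 255, "linear": [-4.5, 3.8, 0], "roll": 0},
  {"gripper": 255, "linear": [-5.5, 4.65, 0], "roll": 0},
  {"gripper": 255, "linear": [-6.5, 5.5, 0], "roll": 0},
  {"gripper": 255, "linear": [-7.5, 6.35, 0], "roll": 0},
  {"gripper": 255, "linear": [-8.4, 7.1, 0], "roll": 0},
  {"gripper": 255, "linear": [-9, 7.6, 0], "roll": 0},
  {"gripper": 255, "linear": [-9, 7.6, 0], "roll": 0},
  {"gripper": 255, "linear": [-9, 7.6, 0], "roll": 0},
])

```text
clock: 5.5
position: [0.7051, 0.0911, 0.1195]
eef_rot: [0.0, 0.934, 0.358, -0.0]
force: [-1.4, -1.6, -0.7]
gripper_width: 0.0197
```

```bash
python3 -c "
from h import *
im=arm.grab_frame('top')
crop(im,120,100,310,260,4,'pics/c5.png')
for p in [(.619,.0148,.11)]: print((proj('top',p)-[120,100])*4)
im=arm.grab_frame('wrist')
print(proj('wrist',(.619,.0148,.11)))
cv2.imwrite('pics/w5.png',im[:,:,::-1])"
```

```text
[512.32027804 260.65574473]
[279.91543307 415.21284622]
```

View pics/c5.png

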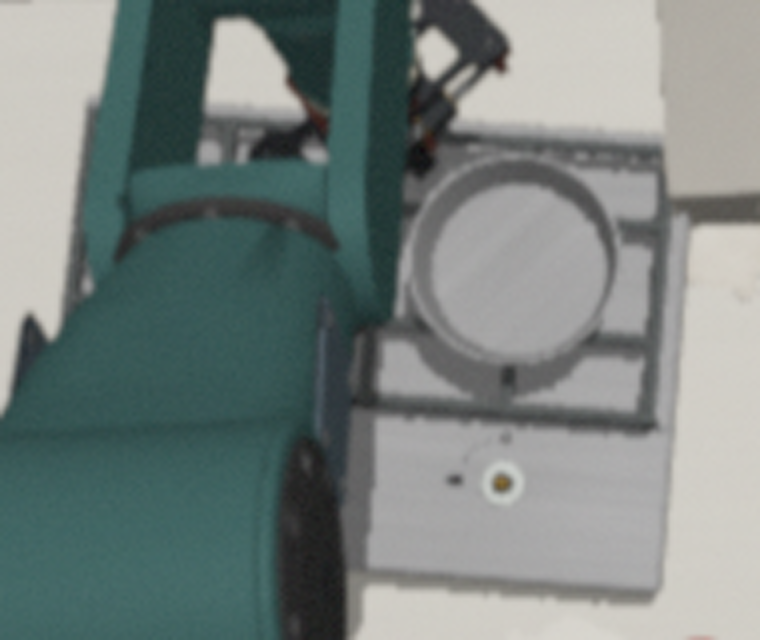

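View pics/w5.png

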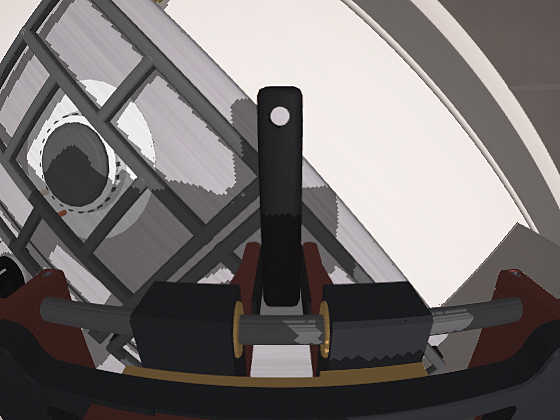

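The pan rim is centred at (512,260) in the crop, against a target of (512,261), so the pan is placed. I'll release it and rise.

>>> play_rows([
  {"gripper": 0, "linear": [0, 0, 0], "roll": 0},
  {"gripper": 0, "linear": [0, 0, 0], "roll": 0},
  {"gripper": 0, "linear": [0, 0, 0], "roll": 0},
  {"gripper": 0, "linear": [0, 0, 0], "roll": 0},
  {"gripper": 0, "linear": [0, 0, 0], "roll": 0},
  {"gripper": 0, "linear": [0, 0, -1.5], "roll": 0},
  {"gripper": 0, "linear": [0, 0, -5], "roll": 0},
  {"gripper": 0, "linear": [0, 0, -10], "roll": 0},
  {"gripper": 0, "linear": [0, 0, -10], "roll": 0},
])

```text
clock: 6.72
position: [0.7088, 0.0917, 0.2261]
eef_rot: [0.002, 0.934, 0.358, 0.005]
force: [0.2, 1.4, -0.3]
gripper_width: 0.0879
```

```bash
python3 -c "
from h import *
inc(.424,-.247,.2,5)"
```

```text
cm [-43.84   6.12   2.3 ] roll 36.97 cur [0.7088 0.0917 0.2261] yaw 41.97 tilt 0.6
```

>>> play_rows([
  {"gripper": 0, "linear": [-5.5, 0.8, 0], "roll": 5},
  {"gripper": 0, "linear": [-11, 1.5, 0], "roll": 10},
  {"gripper": 0, "linear": [-16.5, 2.3, 0.5], "roll": 15},
  {"gripper": 0, "linear": [-22, 3, 1], "roll": 20},
  {"gripper": 0, "linear": [-27.5, 3.8, 1.5], "roll": 25},
  {"gripper": 0, "linear": [-33, 4.6, 2], "roll": 30},
  {"gripper": 0, "linear": [-38.5, 5.4, 2], "roll": 35},
  {"gripper": 0, "linear": [-43.6, 6.1, 2], "roll": 37},
  {"gripper": 0, "linear": [-43.6, 6.1, 2], "roll": 37},
  {"gripper": 0, "linear": [-43.6, 6.1, 2], "roll": 37},
  {"gripper": 0, "linear": [-43.6, 6.1, 2], "roll": 37},
])

```text
clock: 8.1
position: [0.4227, -0.2445, 0.1997]
eef_rot: [-0.0, 0.999, 0.044, 0.0]
force: [0.5, 0.1, -0.0]
gripper_width: 0.0877
```

```bash
python3 -c "
from h import *
inc(.424,-.247,.2,5)
print(proj('wrist',(.422,-.248,.017)),proj('wrist',(.444,-.2444,.041)))
im=arm.grab_frame('wrist')
cv2.imwrite('pics/w6.png',im[:,:,::-1])
im=arm.grab_frame('top')
crop(im,120,100,310,260,4,'pics/c6.png')
"
```

```text
cm [ 0.11  0.26 -0.03] roll 0.06 cur [ 0.4227 -0.2445  0.1997] yaw 5.06 tilt 0.02
[284.20618073 194.05439152] [282.68263584 176.75287831]
```

View pics/w6.png

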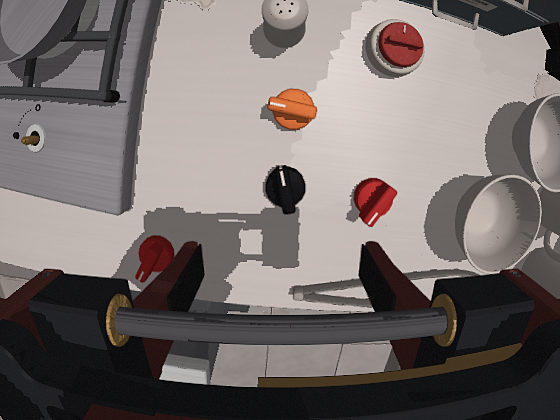

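View pics/c6.png

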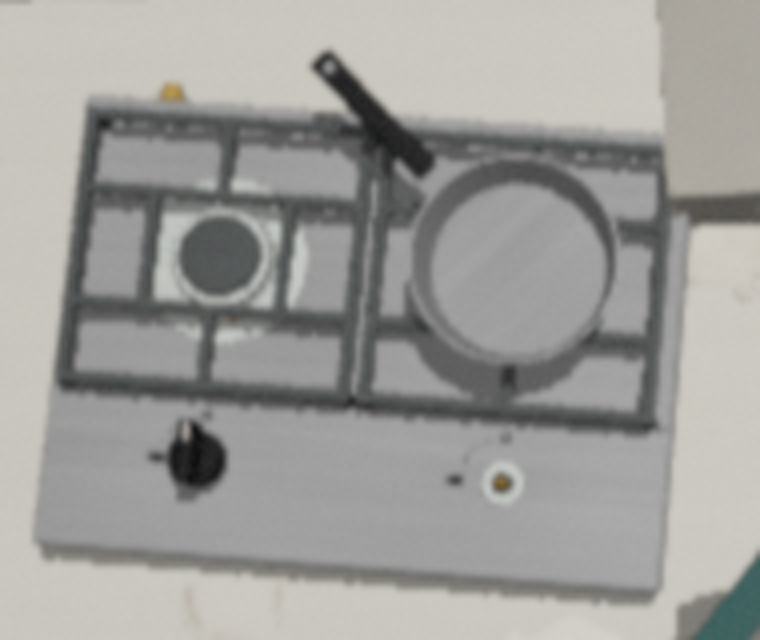

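```bash
python3 -c "
from h import *
im=cv2.imread('pics/w6.png')[:,:,::-1]
crop(im,255,155,315,225,8,'pics/c7.png');crop(im,5,100,75,170,8,'pics/c8.png')
"
```

```text
(no output)
```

View pics/c7.png

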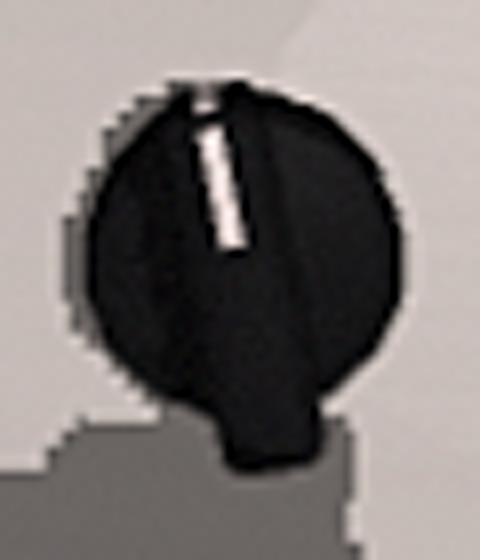

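View pics/c8.png

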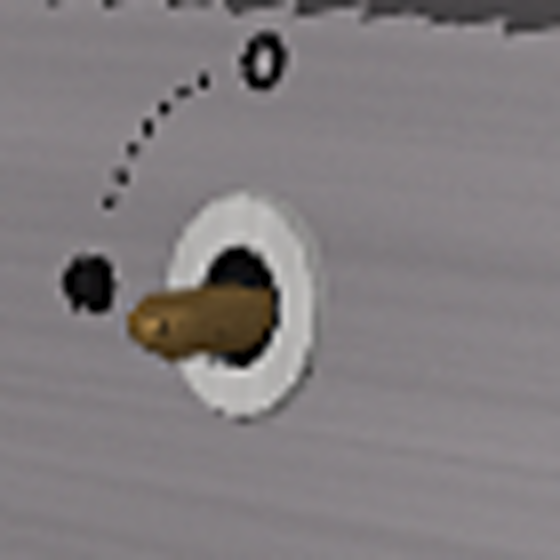

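```bash
python3 -c "
from h import *
f=lambda u,v,z:pix('wrist',255+u/8,155+v/8,z)
a=f(205,122,.041);b=f(234,248,.041);c=f(273,455,.041);
print(a,b,c,[np.degrees(np.arctan2(*(p-q)[[1,0]])) for p,q in((a,b),(a,c))])
print([f(245,245,z) for z in (.0,.01,.017)])
ax=a-(a-c)/np.linalg.norm(a-c)*.025; print(ax, np.linalg.norm(a-c))
print('stem tip',pix('wrist',5+147/8,100+325/8,.066),'ring', pix('wrist',5+242/8,100+306/8,.043))
"
```

```text
[ 0.44991291 -0.24197649  0.041     ] [ 0.43542419 -0.24664293  0.041     ] [ 0.41083212 -0.25354114  0.041     ] [np.float64(17.85239731799377), np.float64(16.4843579323246)]
[array([ 0.42722399, -0.24919215,  0.        ]), array([ 0.42933856, -0.24887299,  0.01      ]), array([ 0.43081876, -0.24864957,  0.017     ])]
[ 0.42594048 -0.24907033  0.041     ] 0.040755971845465304
stem tip [0.47070468 0.03129681 0.066     ] ring [0.47085227 0.0336381  0.043     ]
```

```bash
python3 -c "
from h import *
inc(.430,-.2485,.1,17)"
```

```text
cm [0.69 0.47 9.96] roll -11.91 cur [ 0.4227 -0.2445  0.1996] yaw 5.09 tilt 0.01
```

>>> play_rows([
  {"gripper": 0, "linear": [0.3, 0.2, 4], "roll": -6},
  {"gripper": 0, "linear": [0.7, 0.5, 8], "roll": -12},
  {"gripper": 0, "linear": [0.7, 0.5, 10], "roll": -12},
  {"gripper": 0, "linear": [0.7, 0.5, 10], "roll": -12},
  {"gripper": 0, "linear": [0.7, 0.5, 10], "roll": -12},
])

```text
clock: 8.82
position: [0.4301, -0.2497, 0.1003]
eef_rot: [0.0, 0.989, 0.148, 0.0]
force: [0.6, -0.6, -0.1]
gripper_width: 0.0875
```

```bash
python3 -c "
from h import *
inc(.430,-.2485,.045,17)
P=pose('wrist')
im=arm.grab_frame('wrist')
cv2.imwrite('pics/w7.png',im[:,:,::-1])
crop(im,230,180,330,290,6,'pics/c9.png')
print((proj('wrist',(.430,-.2485,.041),P)-[230,180])*6)
"
```

```text
cm [ 0.02 -0.13  5.53] roll 0.02 cur [ 0.4301 -0.2497  0.1003] yaw 17.02 tilt 0.05
[291.47173992 340.94699854]
```

View pics/c9.png

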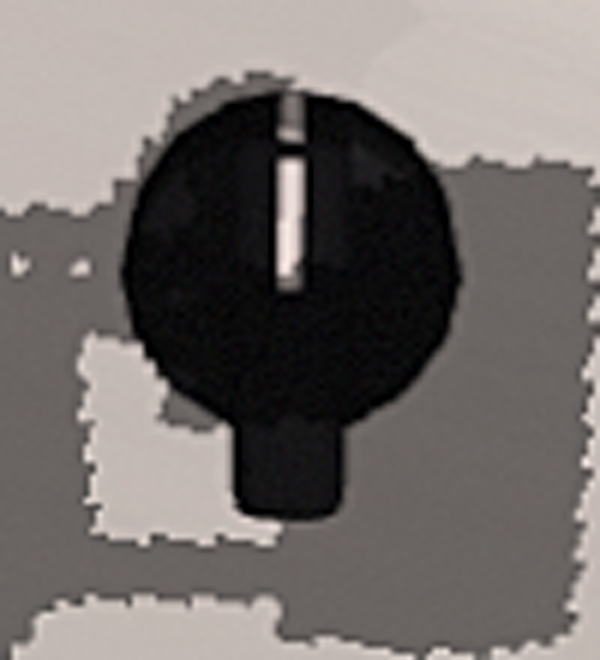

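```bash
python3 -c "
from h import *
f=lambda u,v,z:pix('wrist',230+u/6,180+v/6,z)
c=f(289,513,.041);a=f(291,150,.041);b=f(289,290,.041);print(a,b,c,np.linalg.norm(a-c))
d=np.array([np.cos(.297),np.sin(.297),0]);print(c+.02*d, a-.023*d)
print(f(292,262,.017),f(292,262,.008), [np.degrees(np.arctan2(*(a-q)[[1,0]])) for q in(b,c)])
"
```

```text
[ 0.45052305 -0.24259687  0.041     ] [ 0.43559228 -0.2469007   0.041     ] [ 0.41020351 -0.2545768   0.041     ] 0.04206166610683197
[ 0.42932789 -0.24872374  0.041     ] [ 0.42853002 -0.24932789  0.041     ]
[ 0.43090326 -0.24849485  0.017     ] [ 0.42797382 -0.24932196  0.008     ] [np.float64(16.079734613254224), np.float64(16.547977732441026)]
```

>>> play_rows([
  {"gripper": 0, "linear": [0, -0.1, 2.5], "roll": 0.5},
  {"gripper": 0, "linear": [0, -0.1, 4.5], "roll": 0.5},
  {"gripper": 0, "linear": [0, -0.1, 5.5], "roll": 0.5},
  {"gripper": 0, "linear": [0, -0.1, 5.5], "roll": 0.5},
  {"gripper": 0, "linear": [0, -0.1, 5.5], "roll": 0.5},
  {"gripper": 0, "linear": [0, -0.1, 5.5], "roll": 0.5},
], grip_force=30)

```text
clock: 9.62
position: [0.4296, -0.2492, 0.0454]
eef_rot: [0.001, 0.99, 0.143, 0.001]
force: [0.3, -0.5, 0.3]
gripper_width: 0.0878
```

```bash
python3 -c "
from h import *
inc(.4293,-.2488,.044,16.5)"
```

```text
cm [-0.02 -0.05  0.14] roll -0.03 cur [ 0.4296 -0.2492  0.0454] yaw 16.47 tilt 0.09
```

>>> play_rows([
  {"gripper": 100, "linear": [0, 0, 0.1], "roll": 0},
  {"gripper": 255, "linear": [0, 0, 0.1], "roll": 0},
  {"gripper": 255, "linear": [0, 0, 0.1], "roll": 0},
  {"gripper": 255, "linear": [0, 0, 0.1], "roll": 0},
  {"gripper": 255, "linear": [0, 0, 0.1], "roll": 0},
  {"gripper": 255, "linear": [0, 0, 0.1], "roll": 0},
  {"gripper": 255, "linear": [0, 0, 0.1], "roll": 0},
  {"gripper": 255, "linear": [0, 0, 0.1], "roll": 0},
  {"gripper": 255, "linear": [0, 0, 0.1], "roll": 0},
  {"gripper": 255, "linear": [0, 0, 0.1], "roll": 0},
  {"gripper": 255, "linear": [0, 0, 0.1], "roll": 0},
  {"gripper": 255, "linear": [0, 0, 0.1], "roll": 0},
])

```text
clock: 11.12
position: [0.4296, -0.249, 0.0444]
eef_rot: [0.0, 0.99, 0.143, 0.0]
force: [-0.3, 1.4, 7.6]
gripper_width: 0.0123
```

```bash
python3 -c "
from h import *
inc(.4293,-.2488,.044,16.5)
im=arm.grab_frame('wrist')
crop(im,210,200,350,320,5,'pics/c10.png')"
```

```text
cm [-0.02 -0.03  0.04] roll -0.04 cur [ 0.4296 -0.249   0.0444] yaw 16.46 tilt 0.06
```

View pics/c10.png

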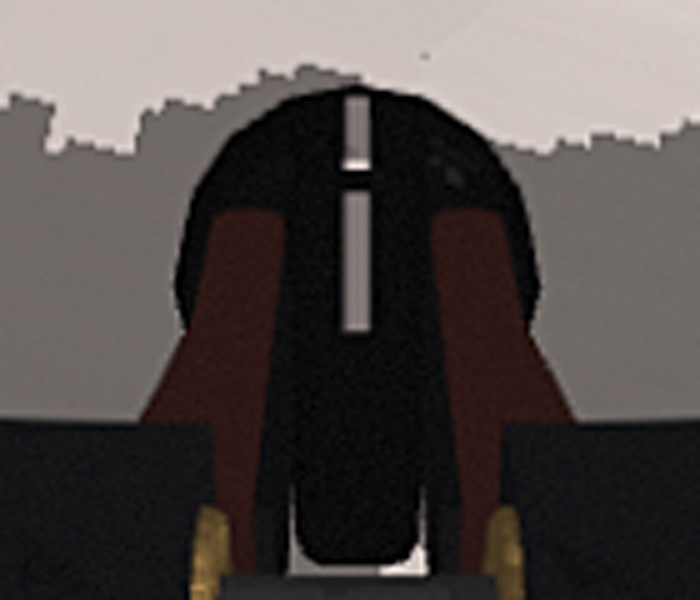

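```bash
python3 -c "
from h import *
f=lambda u,v,z:pix('wrist',210+u/5,200+v/5,z)
s=arm.observe();M=rot(s['eef_rot']);t=lambda p:(M.T@(p-s['position'])*1000).round(2)
print('lineend',t(f(357,188,.041)),'inner',t(f(357,331,.041)),'frontedge',t(f(357,172,.041)),'rear',t(f(355,562,.041)))
for z in (.0,.01,.017): print('disc L,R mid top',z,t(f(176,285,z)),t(f(541,285,z)),t(f(357,88,z)))
"
```

```text
lineend [21.36  0.57  3.36] inner [6.6  0.57 3.35] frontedge [22.94  0.57  3.36] rear [-20.28   0.38   3.33]
disc L,R mid top 0.0 [ -7.43 -21.67  44.32] [-7.44 23.2  44.35] [18.03  0.57 44.35]
disc L,R mid top 0.01 [ -2.85 -20.45  34.32] [-2.86 21.95 34.36] [21.21  0.57 34.36]
disc L,R mid top 0.017 [  0.36 -19.59  27.33] [ 0.35 21.08 27.36] [23.44  0.57 27.36]
```

The knob is gripped, with the opening at 12.3 mm and the pointer line straight along tool x. I'll lift it and hover in front of the spindle to measure.

>>> play_rows([
  {"gripper": 255, "linear": [0, 0, -4], "roll": 0},
  {"gripper": 255, "linear": [0, 0, -9], "roll": 0},
  {"gripper": 255, "linear": [0, 0, -9], "roll": 0},
  {"gripper": 255, "linear": [0, 0, -9], "roll": 0},
])

```text
clock: 11.68
position: [0.4288, -0.2486, 0.1334]
eef_rot: [-0.0, 0.99, 0.143, -0.0]
force: [0.3, -0.3, 0.2]
gripper_width: 0.0125
```

```bash
python3 -c "
from h import *
inc(.41,.036,.135,-5.5);print(arm.observe()['gripper_width'])"
```

```text
cm [  6.27 -27.82  -0.16] roll 21.97 cur [ 0.4288 -0.2486  0.1334] yaw 16.47 tilt 0.01
0.012504582312749698
```

>>> play_rows([
  {"gripper": 255, "linear": [1, -4.6, 0], "roll": 4},
  {"gripper": 255, "linear": [2, -9.2, 0], "roll": 8},
  {"gripper": 255, "linear": [3.1, -13.8, 0], "roll": 12},
  {"gripper": 255, "linear": [4.2, -18.4, 0], "roll": 16},
  {"gripper": 255, "linear": [5.2, -23, 0], "roll": 20},
  {"gripper": 255, "linear": [6.3, -27.8, 0], "roll": 22},
  {"gripper": 255, "linear": [6.3, -27.8, 0], "roll": 22},
  {"gripper": 255, "linear": [6.3, -27.8, 0], "roll": 22},
  {"gripper": 255, "linear": [6.3, -27.8, 0], "roll": 22},
  {"gripper": 255, "linear": [6.3, -27.8, 0], "roll": 22},
])

```text
clock: 12.92
position: [0.4108, 0.0346, 0.1335]
eef_rot: [0.0, 0.999, -0.049, -0.0]
force: [0.1, -0.1, -0.4]
gripper_width: 0.0127
```

```bash
python3 -c "
from h import *
inc(.41,.036,.135,-5.5)
im=arm.grab_frame('wrist')
cv2.imwrite('pics/w11.png',im[:,:,::-1])
crop(im,210,120,350,300,4,'pics/c11.png');crop(im,250,140,320,230,6,'pics/c12.png')"
```

```text
cm [-0.1  -0.13 -0.15] roll -0.14 cur [0.4108 0.0346 0.1335] yaw -5.64 tilt 0.02
```

View pics/w11.png

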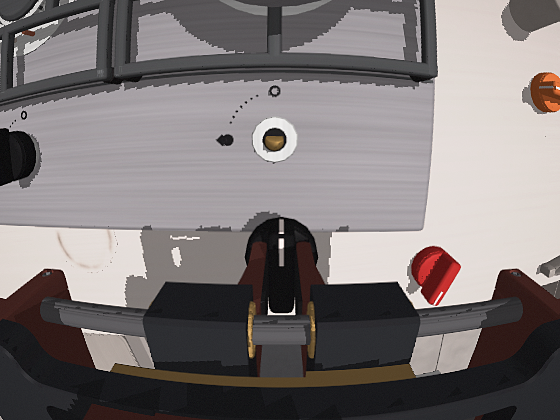

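View pics/c12.png

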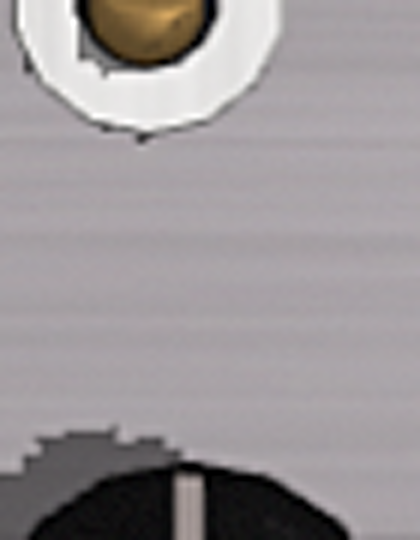

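View pics/c11.png

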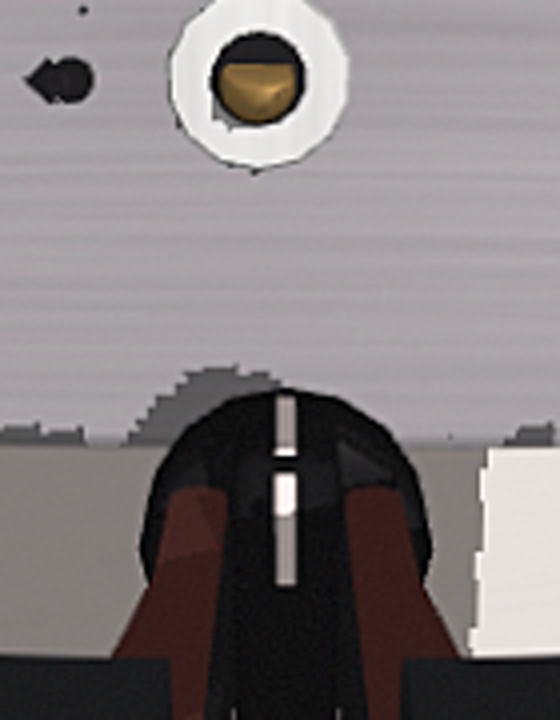

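```bash
python3 -c "
from h import *
P=pose('wrist')
f=lambda u,v,z:pix('wrist',210+u/4,120+v/4,z,P)
s=arm.observe();M=rot(s['eef_rot']);t=lambda p:(M.T@(p-s['position'])*1000).round(2)
for z in (.043,.045):
  p=f(258.3,78,z);print(z,p,t(p), np.linalg.norm(f(168,78,z)-f(349,78,z)),np.linalg.norm(f(211,78,z)-f(305,78,z)))
for z in (.0595,): 
  l,r,b=f(218,64,z),f(301,64,z),f(259,125,z);print(t(l),t(r),t(b))
zt=s['position'][2]-.0444+.041
g=lambda u,v,z:t(f(u,v,z))
print('knob line front',g(285,472,zt),'inner',g(285,584,zt)); print('disc LR', g(139,545,zt-.024),g(432,545,zt-.024),g(285,388,zt-.024),g(285,388,zt-.034))
"
```

```text
0.043 [0.47138755 0.03276644 0.043     ] [60.48 -4.   90.54] 0.0315903144628595 0.016387659847466474
0.045 [0.47152066 0.03271138 0.045     ] [60.61 -3.95 88.54] 0.03131293801181422 0.016243769195957714
[ 63.93 -10.15  74.04] [63.89  3.25 74.05] [53.92 -3.56 74.05]
knob line front [21.33  0.71  3.4 ] inner [6.86 0.71 3.4 ]
disc LR [  0.96 -19.63  27.4 ] [ 0.97 21.16 27.4 ] [23.94  0.69 27.4 ] [20.77  0.69 37.4 ]
```

>>> play_rows([
  {"gripper": 255, "linear": [1, -0.45, 1], "roll": 0},
  {"gripper": 255, "linear": [2, -0.45, 2], "roll": 0},
  {"gripper": 255, "linear": [2.3, -0.45, 3.3], "roll": 0},
  {"gripper": 255, "linear": [2.3, -0.45, 3.3], "roll": 0},
  {"gripper": 255, "linear": [2.3, -0.45, 3.3], "roll": 0},
  {"gripper": 255, "linear": [2.3, -0.45, 3.3], "roll": 0},
])

```text
clock: 13.72
position: [0.4339, 0.0379, 0.1009]
eef_rot: [0.0, 0.999, -0.048, 0.0]
force: [-0.3, 0.1, -0.3]
gripper_width: 0.0126
```

```bash
python3 -c "
from h import *
inc(.41,.036,.135,-5.5)
im=arm.grab_frame('wrist')
cv2.imwrite('pics/w13.png',im[:,:,::-1])
crop(im,220,180,340,300,6,'pics/c13.png')
im=arm.grab_frame('scene')
crop(im,270,150,430,270,5,'pics/c14.png')"
```

```text
cm [-2.36  0.42 -3.41] roll -0.02 cur [0.4339 0.0379 0.1009] yaw -5.52 tilt 0.01
```

View pics/c13.png

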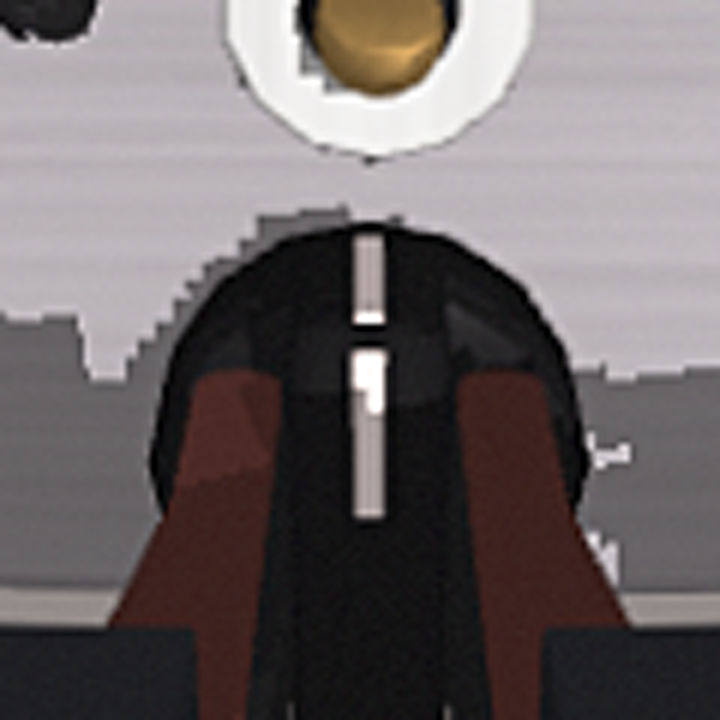

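View pics/c14.png

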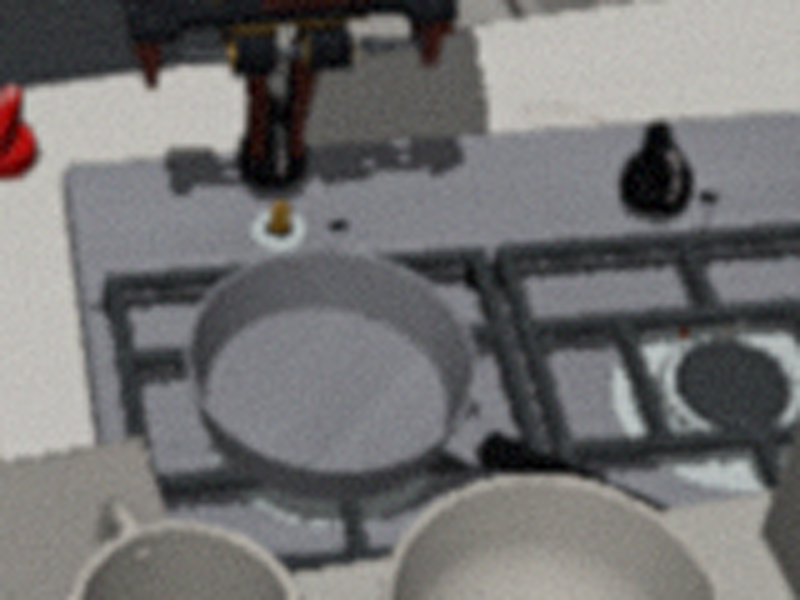

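```bash
python3 -c "
from h import *
im=cv2.imread('pics/w13.png')[:,:,::-1]
crop(im,245,150,315,250,8,'pics/c15.png')"
```

```text
(no output)
```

View pics/c15.png

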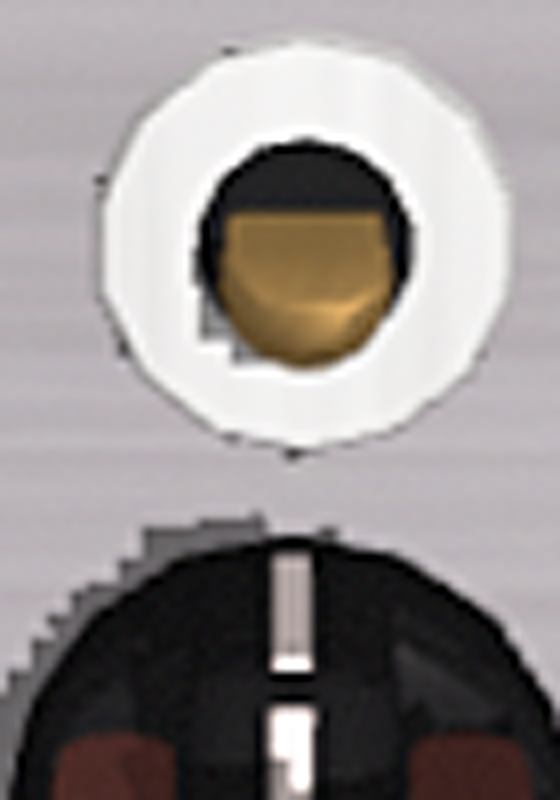

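```bash
python3 -c "
from h import *
P=pose('wrist');c=P[0]
f=lambda u,v,z:pix('wrist',245+u/8,150+v/8,z,P)
s=arm.observe();M=rot(s['eef_rot']);t=lambda p:(M.T@(p-s['position'])*1000).round(2)
g=lambda u,v,z:t(f(u,v,z))
print('esc',g(307.5,244,.044),g(306,242,.043))
print('flat L,R',g(228,212,.0595),g(382,212,.0595),'rear',g(306,366,.0595),'LR',g(219,265,.0595),g(393,265,.0595))
zt=s['position'][2]-.0444
h=lambda u,v,z:t(pix('wrist',220+u/6,180+v/6,zt+z,P))
print('knob line',h(369,348,.041),h(369,517,.041),'front face lower end',g(292,553,zt+.017), g(292,668,zt+.0405))
print('tip of finger edges L/R',h(193,372,.02),h(281,372,.02),h(458,372,.02),h(545,372,.02))
"
```

```text
esc [37.82  2.   57.02] [37.78  1.9  58.02]
flat L,R [43.16 -3.64 41.52] [43.16  7.1  41.52] rear [32.08  1.82 41.51] LR [39.38 -4.29 41.52] [39.38  7.91 41.52]
knob line [21.33  0.83  3.41] [6.77 0.83 3.4 ] front face lower end [22.75  0.83 27.41] [23.37  0.82  3.91]
tip of finger edges L/R [ 10.79 -14.91  24.4 ] [10.83 -7.02 24.41] [10.83  8.77 24.41] [10.8  16.57 24.41]
```

The flat is parallel to tool y, so the yaw is right. In tool axes the spindle is about 39 mm ahead of the knob axis and 1.1 mm along y. I'll go up, over, and down onto the taper.

>>> play_rows([
  {"gripper": 255, "linear": [0, 0, -1], "roll": 0},
  {"gripper": 255, "linear": [0, 0.1, -1.8], "roll": 0},
  {"gripper": 255, "linear": [1.3, 0.1, -1.8], "roll": 0},
  {"gripper": 255, "linear": [2.6, 0.1, -1.8], "roll": 0},
  {"gripper": 255, "linear": [3.9, 0.1, -1.8], "roll": 0},
  {"gripper": 255, "linear": [3.9, 0.1, -1.8], "roll": 0},
  {"gripper": 255, "linear": [3.9, 0.1, -1.8], "roll": 0},
  {"gripper": 255, "linear": [3.9, 0.1, -1.8], "roll": 0},
])

```text
clock: 14.82
position: [0.472, 0.0332, 0.1184]
eef_rot: [0.0, 0.999, -0.048, -0.001]
force: [-0.2, -0.9, -0.4]
gripper_width: 0.013
```

```bash
python3 -c "
from h import *
s=arm.observe();print(s['position'],s['force'])
im=arm.grab_frame('scene')
crop(im,290,150,380,220,8,'pics/c16.png')
# predicted stem pos
p=np.array([.4339,.0379]);y=np.radians(-5.52);print(p+np.array([np.cos(y),np.sin(y)])*.039+np.array([np.sin(y),-np.cos(y)])*.0011)"
```

```text
[0.47203546 0.03322589 0.11844212] [-0.20296279 -0.88566021 -0.39979803]
[0.47261333 0.03305357]
```

View pics/c16.png

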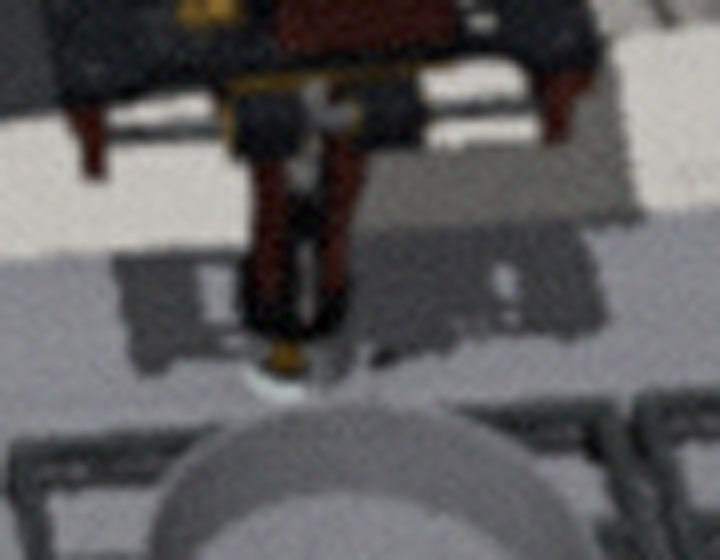

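The scene view lines up: knob disc at u≈297, against 289 + 8 expected from the spindle. I'll descend in small steps.

>>> play_rows([
  {"gripper": 255, "linear": [0, 0, 0.4], "roll": 0},
  {"gripper": 255, "linear": [0, 0, 0.8], "roll": 0},
  {"gripper": 255, "linear": [0, 0, 1.1], "roll": 0},
  {"gripper": 255, "linear": [0, 0, 1.3], "roll": 0},
  {"gripper": 255, "linear": [0, 0, 1.3], "roll": 0},
  {"gripper": 255, "linear": [0, 0, 1.3], "roll": 0},
])

```text
clock: 15.62
position: [0.4728, 0.0331, 0.1057]
eef_rot: [0.0, 0.999, -0.048, 0.0]
force: [-1.2, 0.2, -0.7]
gripper_width: 0.0129
```

>>> play_rows([
  {"gripper": 255, "linear": [0, 0, 0.2], "roll": 0},
  {"gripper": 255, "linear": [0, 0, 0.4], "roll": 0},
  {"gripper": 255, "linear": [0, 0, 0.6], "roll": 0},
  {"gripper": 255, "linear": [0, 0, 0.6], "roll": 0},
  {"gripper": 255, "linear": [0, 0, 0.6], "roll": 0},
])

```text
clock: 16.25
position: [0.4728, 0.0331, 0.0997]
eef_rot: [0.0, 0.999, -0.048, -0.0]
force: [0.4, -0.3, -0.7]
gripper_width: 0.0128
```

```bash
python3 -c "
from h import *
s=arm.observe();print(s['position'],s['force'],s['ft_torque'])
im=arm.grab_frame('wrist');crop(im,210,180,350,320,5,'pics/c17.png')"
```

```text
[0.47280733 0.03313706 0.09966122] [ 0.3634492  -0.29979423 -0.73824304] [ 0.01174043  0.14636235 -0.00877575]
```

View pics/c17.png

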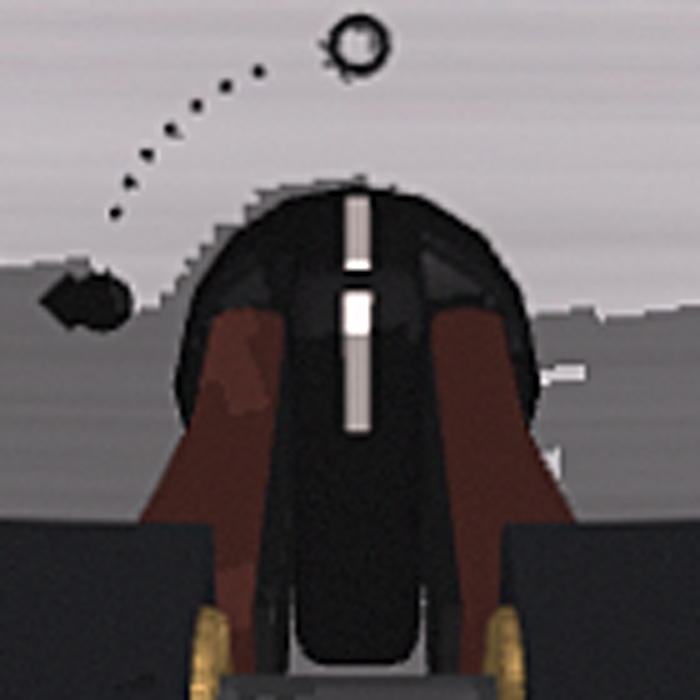

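The knob is about 11 mm onto the spindle with no force, and the pointer is at "0". I'll press it in.

>>> play_rows([
  {"gripper": 255, "linear": [0, 0, 0.2], "roll": 0},
  {"gripper": 255, "linear": [0, 0, 0.4], "roll": 0},
  {"gripper": 255, "linear": [0, 0, 0.6], "roll": 0},
  {"gripper": 255, "linear": [0, 0, 0.8], "roll": 0},
  {"gripper": 255, "linear": [0, 0, 0.9], "roll": 0},
  {"gripper": 255, "linear": [0, 0, 0.9], "roll": 0},
  {"gripper": 255, "linear": [0, 0, 0.9], "roll": 0},
])

```text
clock: 17.18
position: [0.4728, 0.0331, 0.0908]
eef_rot: [0.0, 0.999, -0.048, 0.0]
force: [-1.1, -0.5, 4.8]
gripper_width: 0.013
```

```bash
python3 -c "
from h import *
s=arm.observe();print(s['position'],s['force'],s['ft_torque'],s['gripper_width'])"
```

```text
[0.47282306 0.0331228  0.09076731] [-1.12698036 -0.50925341  4.79718157] [0.0229452  0.38959668 0.00723545] 0.01302440083647987
```

>>> play_rows([
  {"gripper": 255, "linear": [0, 0, 0.05], "roll": 0},
  {"gripper": 255, "linear": [0, 0, 0.05], "roll": 0},
  {"gripper": 255, "linear": [0, -0.02, 0.05], "roll": -7},
  {"gripper": 255, "linear": [0, -0.04, 0.05], "roll": -14},
  {"gripper": 255, "linear": [-0.01, -0.05, 0.05], "roll": -21},
  {"gripper": 255, "linear": [-0.02, -0.07, 0.05], "roll": -28},
  {"gripper": 255, "linear": [-0.02, -0.08, 0.05], "roll": -35},
  {"gripper": 255, "linear": [-0.04, -0.1, 0.05], "roll": -45},
  {"gripper": 255, "linear": [-0.04, -0.1, 0.05], "roll": -45},
  {"gripper": 255, "linear": [-0.04, -0.1, 0.05], "roll": -45},
])

```text
clock: 18.42
position: [0.4733, 0.0341, 0.0904]
eef_rot: [0.0, 0.942, 0.336, 0.001]
force: [1.6, 0.0, 4.8]
gripper_width: 0.0129
```

```bash
python3 -c "
from h import *
s=arm.observe();print(s['position'],s['force'],s['ft_torque'],s['gripper_width'],s['q'])
inc(*s['position'],95-5.5)
im=arm.grab_frame('wrist');crop(im,210,180,350,320,5,'pics/c18.png')"
```

```text
[0.47331867 0.03413591 0.09039988] [1.62997185 0.0136573  4.80522989] [ 0.04001193 -0.20048693 -0.00850591] 0.01286545476142772 [-7.36939783e-02  3.98078832e-01  1.94563759e+00 -2.96979707e-05
  7.96285549e-01  8.11639264e-01]
cm [0. 0. 0.] roll -50.22 cur [0.4733 0.0341 0.0904] yaw 39.28 tilt 0.09
```

View pics/c18.png

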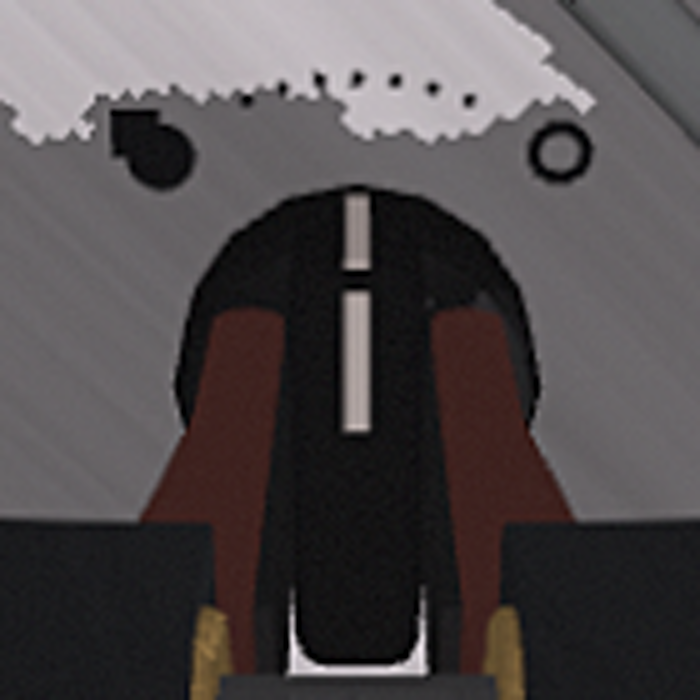

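The knob has turned 45° with little force and the pointer is midway along the dotted arc. I'll continue to about 97°.

>>> play_rows([
  {"gripper": 255, "linear": [0, -0.02, 0], "roll": -7},
  {"gripper": 255, "linear": [0, -0.04, 0], "roll": -14},
  {"gripper": 255, "linear": [-0.01, -0.05, 0], "roll": -21},
  {"gripper": 255, "linear": [-0.02, -0.07, 0], "roll": -28},
  {"gripper": 255, "linear": [-0.03, -0.08, 0], "roll": -36},
  {"gripper": 255, "linear": [-0.04, -0.1, 0], "roll": -44},
  {"gripper": 255, "linear": [-0.05, -0.11, 0], "roll": -52},
  {"gripper": 255, "linear": [-0.05, -0.11, 0], "roll": -52},
  {"gripper": 255, "linear": [-0.05, -0.11, 0], "roll": -52},
  {"gripper": 255, "linear": [-0.05, -0.11, 0], "roll": -52},
])

```text
clock: 19.73
position: [0.472, 0.0347, 0.0903]
eef_rot: [0.0, 0.699, 0.715, 0.0]
force: [2.6, 1.5, 4.8]
gripper_width: 0.0128
```

```bash
python3 -c "
from h import *
s=arm.observe();print(s['position'],s['force'],s['ft_torque'],s['gripper_width'])
inc(*s['position'],95-5.5)
im=arm.grab_frame('wrist');crop(im,210,180,350,320,5,'pics/c19.png')
im=arm.grab_frame('top');crop(im,120,100,310,260,4,'pics/c20.png')
im=arm.grab_frame('scene');crop(im,270,130,430,270,5,'pics/c21.png')"
```

```text
[0.47200714 0.03473759 0.09032013] [2.60245314 1.46833401 4.79608357] [ 0.17076135 -0.54034409  0.0065908 ] 0.012754565977742365
cm [0. 0. 0.] roll 1.86 cur [0.472  0.0347 0.0903] yaw 91.36 tilt 0.07
```

View pics/c19.png

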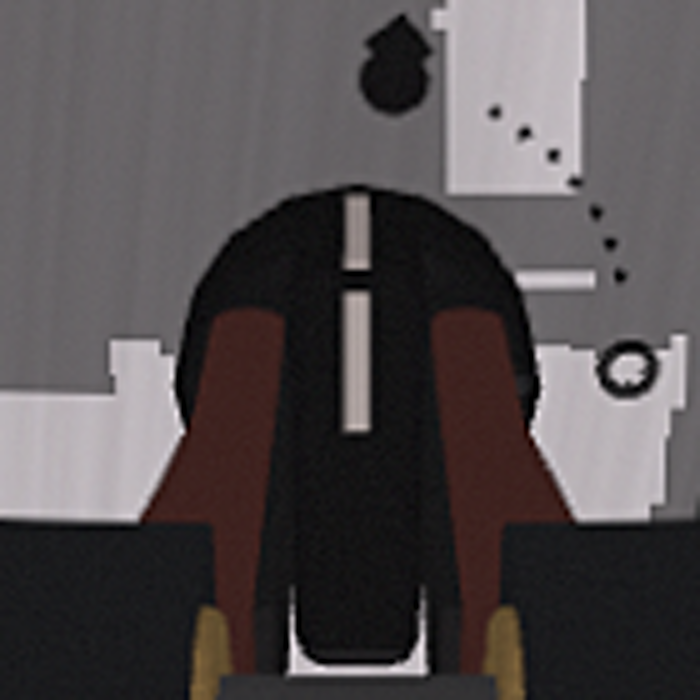

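View pics/c20.png

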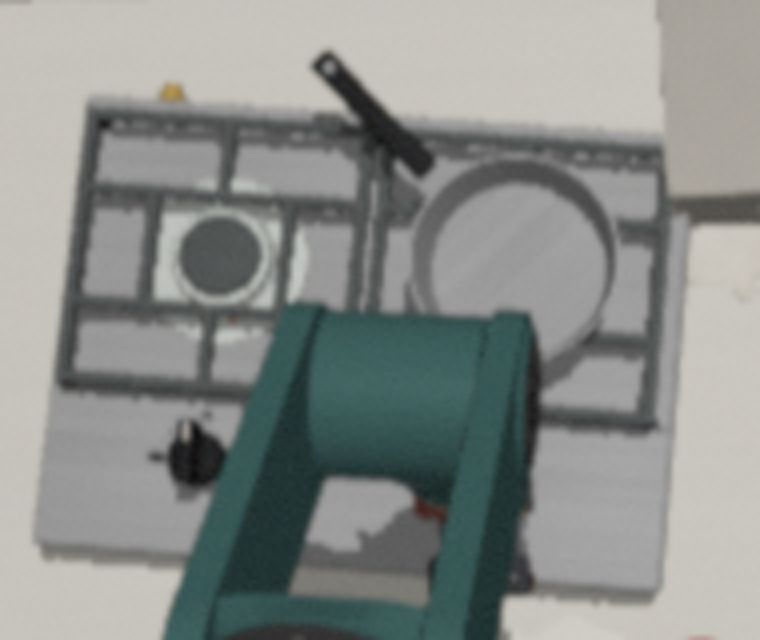

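View pics/c21.png

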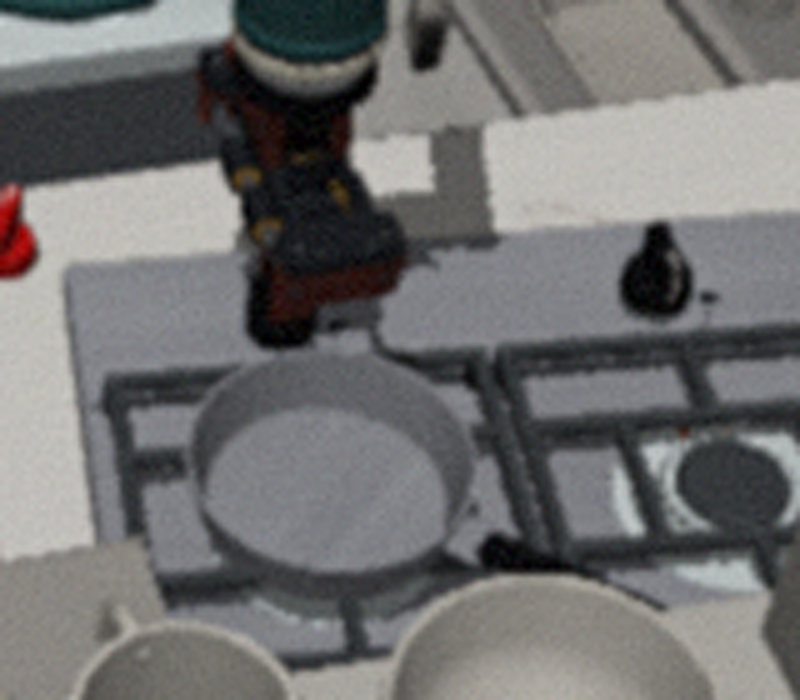

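>>> play_rows([
  {"gripper": 255, "linear": [0.03, 0.05, 0.03], "roll": 0},
  {"gripper": 255, "linear": [0.03, 0.05, 0.03], "roll": 0},
  {"gripper": 255, "linear": [0.03, 0.05, 0.03], "roll": 0},
  {"gripper": 255, "linear": [0.03, 0.05, 0.03], "roll": 0},
])

```text
clock: 20.38
position: [0.472, 0.0348, 0.0899]
eef_rot: [0.0, 0.698, 0.716, -0.0]
force: [3.4, 0.2, 4.4]
gripper_width: 0.013
```

```bash
python3 -c "
from h import *
s=arm.observe();print(s['position'],s['force'],s['ft_torque'],s['gripper_width'])"
```

```text
[0.47203994 0.03483692 0.08990748] [3.41029076 0.1622356  4.42404943] [-0.2577506  -0.52948886 -0.04161096] 0.012983188521535835
```

>>> play_rows([
  {"gripper": 255, "linear": [0, 0.1, 0.06], "roll": 0},
  {"gripper": 255, "linear": [0, 0.1, 0.06], "roll": 0},
  {"gripper": 255, "linear": [0, 0.1, 0.06], "roll": 0},
  {"gripper": 255, "linear": [0, 0.1, 0.06], "roll": 0},
])

```text
clock: 20.88
position: [0.4721, 0.0349, 0.0891]
eef_rot: [-0.0, 0.698, 0.716, -0.001]
force: [1.4, -1.5, 4.2]
gripper_width: 0.0129
```

>>> play_rows([
  {"gripper": 255, "linear": [0, 0, 0], "roll": 0},
  {"gripper": 255, "linear": [0, 0, 0], "roll": 0},
])

```text
clock: 21.12
position: [0.4721, 0.0349, 0.0891]
eef_rot: [-0.0, 0.698, 0.716, -0.001]
force: [1.4, -1.7, 5.2]
gripper_width: 0.0127
```

>>> play_rows([
  {"gripper": 255, "linear": [0, 0, 0], "roll": 0},
  {"gripper": 255, "linear": [0, 0, 0], "roll": 0},
])

```text
clock: 21.38
position: [0.4721, 0.0349, 0.0891]
eef_rot: [-0.0, 0.698, 0.716, -0.001]
force: [1.2, 0.0, 5.3]
gripper_width: 0.0127
```

>>> play_rows([
  {"gripper": 255, "linear": [0, 0, 0.05], "roll": 0},
  {"gripper": 255, "linear": [0, 0, 0.05], "roll": 0},
  {"gripper": 255, "linear": [0, 0, 0.05], "roll": 0},
])

```text
clock: 21.75
position: [0.4722, 0.0349, 0.0889]
eef_rot: [-0.0, 0.698, 0.716, -0.001]
force: [1.1, -1.0, 9.8]
gripper_width: 0.0127
```

>>> play_rows([
  {"gripper": 255, "linear": [0, 0, 0.05], "roll": 0},
  {"gripper": 255, "linear": [0, 0, 0.05], "roll": 0},
  {"gripper": 255, "linear": [0, 0, 0.05], "roll": 0},
])

```text
clock: 22.12
position: [0.4722, 0.0349, 0.0887]
eef_rot: [-0.0, 0.698, 0.716, -0.001]
force: [-0.2, -1.2, 13.4]
gripper_width: 0.0126
```

```bash
python3 -c "
from h import *
s=arm.observe();print(s['position'],s['force'],s['ft_torque'],s['gripper_width'])
im=arm.grab_frame('wrist');crop(im,210,180,350,320,5,'pics/c22.png')"
```

```text
[0.47221101 0.03488532 0.08873898] [-0.16433138 -1.18334398 13.41740855] [-0.39659002  0.09369712 -0.0300272 ] 0.012615003391299126
```

View pics/c22.png

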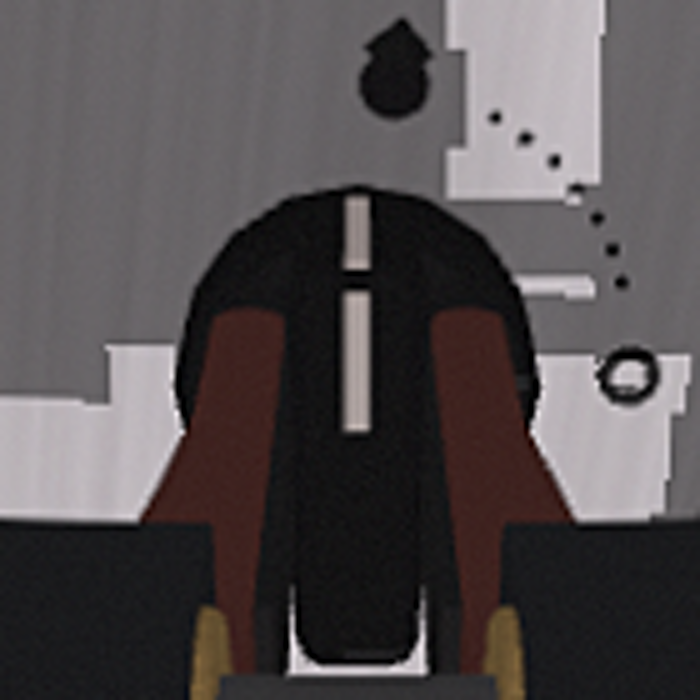

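The force rises steeply to 13 N over 0.2 mm, so the spindle is bottomed at its full 6 mm. The knob is still gripped (12.6 mm) and its pointer is just past the large-flame mark. I'll hand in.

```bash
python3 -c "
from h import *
print(arm.job_done())"
```

```text
the job is handed in; nothing more can be done
None
```

I handed the job in at about 22 s of the 64 s. The pan stands over the right-hand ring, and the knob is on the bare spindle, gripped, pressed in and turned to large flame. `arm.job_done()` gives no verdict, so this rests on my own checks.

**What I did**
- I took the pan by its handle and slid it about 118 mm along the supports.
- I fitted the black loose knob onto the right-hand spindle with the pointer at "0". It went about 11 mm on with no force.
- I pressed it in, turned it anticlockwise by about 97° and kept holding.

**Last checks**
- **Pan:** its rim centre was within about 1 mm of the target in the top view after the slide. In the later top view, after the turn, it had not visibly moved.
- **Press:** the force jumped from about 5 N to 13 N over the last fraction of a millimetre, so I take the spindle to be at its full 6 mm.
- **Turn:** the pointer is just past the large-flame mark. Allowing 20° of play, the spindle is at 1.34 rad or more.
- **Grip:** the fingers read 12.6 mm on the 13 mm bar.
- **Other knob:** still at off in the top view after the turn. I never moved near the salt shaker, timer or bowl, and took no separate final picture of them.

**What disagreed**
- The top and wrist cameras put the spindle 2–4 mm apart. I used the wrist camera relative to the knob.
- During the first press and the turn, the force did not rise steadily with depth. I pressed about 1.7 mm further in all, until it clearly bottomed.

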